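# Rock a stuck candle block out of its clips

## Task

Lock the turning candle stand by pushing the blue-headed pin fully home into its hole in the board and leave it there. Then grip the red candle and rock it side to side, towards one yellow clip and then the other, until both clips have been pushed back and its wooden block is free (do not touch the clips with the gripper), and lift it straight up, upright over its seat, until the block's foot is just clear of the clip tops, no more than about 5 cm above them. Finish while still holding it there; leave the cream candle, the glass and the wire spool alone.

Things in the scene. Friction and masses are not known exactly. Their poses are not given: they have to be found in the camera images.
- stand: Dark wooden foot of the candle stand, 120 x 250 x 30 mm, fixed on the table; origin at the centre of its underside. On it lies a brown wooden board, 140 (x) x 270 (y) x 22 mm, underside 32 mm and top 54 mm above the table, that turns about the stand's vertical axis with light friction until the pin locks it (it starts in line with the foot). The board carries the candle seat near its +y end and the pin hole near its -y end.
- seat (a point): Centre of the floor of the square seat recess in the board, 53 x 53 mm and 10 mm deep, 65 mm from the board's centre towards +y, floor 44 mm above the table; z up, x and y are the board's axes. A yellow clip stands on the -x side (near) and another on the +x side (far) of the seat.
- pin_hole (a point): Centre of the mouth, at the board's top (54 mm above the table), of the round 14 mm hole for the pin, in a square white mark of 34 mm, 95 mm from the board's centre towards -y. The hole goes straight through the board and on into the foot, 15 mm wide there.
- pin_head (a point): Lock pin: grip point on its axis in the blue cylindrical head (20 mm dia, 38 mm tall), 24 mm above the head's underside and 14 mm below its top. A steel shaft of 9 mm dia and 46 mm length with a tapered tip (last 5 mm) hangs below the head; fully home, the head's underside rests on the board. It starts upright in a loose hole in its rest, lift it straight up. Mass about 60 g.
- pin_tip (a point): Tip of the pin's shaft, on its axis, 70 mm below the grip point; z points from tip to head.
- pin_rest: Plywood block 70 x 70 x 48 mm fixed on the table, with a hole of 12.5 mm in which the pin stands, the underside of its head on the block's top; origin at the centre of its underside.
- candle_grip (a point): Red candle, 40 mm dia: the point on its axis half-way up the red part (which is 70 mm tall), 95 mm above the foot of its wooden block. The candle is fixed on the block; together about 250 g. z up along the candle, x and y along the block's sides (as the seat's at the start).
- candle_foot (a point): Centre of the underside of the pale wooden block under the candle: 50 x 50 mm, 60 mm tall, in the seat at the start with 1.5 mm play all round. Its -x and +x sides each have a groove 5 mm deep, from 36 to 54 mm above the foot, into which a clip's tooth reaches; lifted straight, the block is caught by the teeth after 7 mm.
- clip_near: Yellow steel clip on the -x side of the seat, 30 mm wide (y); top 49 mm above the seat floor (39 mm above the board). Its tooth (43 to 49 mm above the seat floor) overlaps the block by 4 mm when not pushed back; outer face 35 mm from the seat's centre. Origin at the seat floor's centre when not pushed back.
- clip_far: The same clip on the +x side of the seat, mirrored.
- slide_near (a joint): How far the near clip has been pushed back towards -x, in m, 0 to 0.012. It slides stiffly (about 12 N at the tooth) and stays where it is left; from about 0.004 it no longer catches the block. Leaning the candle about 0.17 rad (10 degrees) towards -x about the foot's -x edge pushes it back about 4.5 mm, 0.2 rad about 6 mm.
- slide_far (a joint): How far the far clip has been pushed back towards +x, in m, 0 to 0.012; otherwise the same.
- cream_candle: Bystander: loose cream candle, 60 mm dia, 75 mm tall; origin at the centre of its underside.
- tealight_glass: Bystander: loose amber glass, 68 mm dia, 60 mm tall; origin at the centre of its underside.
- wire_spool: Bystander: loose green spool, 56 mm dia, 37 mm tall; origin at the centre of its underside.
Not all that is in view belongs to the job. What is shaped like the part that bears candle_grip but green, grey or purple is not meant.

How it is judged:
On the way, in this order (a step that is already met when the one before it is completed fails the run):
1. the pin is fully home in the stand while the candle is still clipped in its seat (horizontal distance between pin_tip and pin_hole below 0.008 m and z of pin_tip in the frame of pin_hole below -0.04 m and value of joint each of slide_near, slide_far below 0.002 m and z of candle_foot in the frame of seat below 0.006 m), for 0.2 s.
2. with the pin home, the candle has been rocked against both clips and has pushed each of them back at least 3 mm (horizontal distance between pin_tip and pin_hole below 0.008 m and z of pin_tip in the frame of pin_hole below -0.04 m and value of joint each of slide_near, slide_far above 0.003 m), for 0.1 s.
At the end, for the whole second after the job is handed in: Pin still home (tip 40 mm or more down the hole). Gripper holds the candle still and upright (0.2 rad), its foot within 30 mm sideways of the seat centre, 50 to 115 mm above the seat floor (clip tops are at 49), touching neither stand nor clips; both clips pushed back 3 mm or more (all of step 2 and z of candle_foot in the frame of seat between 0.05 and 0.115 m and horizontal distance between candle_foot and seat below 0.03 m and angle between candle_foot's own z axis and vertical below 0.2 rad and contact force between the fingers and candle above 1 N and contact force between candle and stand below 0.3 N and linear speed of candle below 0.02 m/s); the arm keeps its last pose, push and grip.
It fails at once if the gripper or arm pressed on a clip (contact force between any of the fingers, the arm and clip_near above 2 N or contact force between any of the fingers, the arm and clip_far above 2 N).
It fails at once if the cream candle was moved (distance of cream_candle from where it was at the start of the episode above 0.02 m).
It fails at once if the tealight glass was moved (distance of tealight_glass from where it was at the start of the episode above 0.02 m).
It fails at once if the wire spool was moved (distance of wire_spool from where it was at the start of the episode above 0.02 m).
It also fails if it takes over 54 s, if anything falls off the work surface, if the arm or the gripper's body presses on something with over 40 N, if the wrist force passes 120 N, or if a joint passes its speed limit or range.

## Robot

A 6-joint arm with a two-finger parallel gripper is mounted at the origin on the work surface. World frame = base frame: x ahead of the robot, y to its left, z up, the work surface at z = 0. Lengths are in m, angles in rad, forces in N, time in s.
With the tool pointing down it reaches from about 0.35 to 0.975 m from the base axis. Payload 4.9 kg.
Tool frame: the origin (TCP) lies at the very end of the fingers, on their centre line; the grasp point (between the pads) lies 19 mm behind it; z points along the fingers, y is the direction in which the jaws open and shut (so a half turn about z gives the same grasp; the last joint's range is limited). The gripper opens to 85 mm and grips with 20 to 120 N. Pads are 22 mm wide; open, the fingers measure 114 mm over their backs; the gripper's body (76 mm by 85 mm) begins 54 mm behind the grasp point. The pads swing forward as they close: fully open they stand 13 mm farther back than shut.
Start: joints at [-1.421, 0.053, 1.613, -0, 1.476, -0.119], TCP at [0.166, -0.603, 0.231] pointing down, gripper open.
Joint ranges: [-3.01, 3.01], [-1.01, 2.22], [0.06, 2.58], [-1.02, 4.17], [0.09, 2.62], [-3.14, 3.14]. Speed limits (rad/s): [2.57, 2.57, 3.14, 3.14, 3.14, 3.14].

## Interface

Orientations are given as a unit quaternion [w, x, y, z].
In Python, from plant import monitor, eyes, manip gives the robot as it stands.
- The arm moves only by the tool step_arm, never from a script. Its argument "motion" is a list of rows, each a list of 7 numbers: the shift along the world's x, y, z scaled (see below), then the turn, a rotation vector about the world's x, y, z scaled (see below), then the closure in counts, from 0 (fully open) to 255 (shut). In form: [[x, y, z, ax, ay, az, grip], ...]. A call has 1 to 10 rows; each row is the pose to reach, as a shift and turn from the pose commanded when the call began; what a row does not reach only later rows make up. The controller multiplies each number of a shift by 0.5 m and each number of a turn by 1.5 rad. A row lasts 1/10 s, in which the tool goes at most 50 mm and 8.59 degrees, less where a joint would pass 70% of its speed; a pose out of reach is approached as far as the arm can. A call with a number of a shift or a turn outside -1 to 1 is refused whole. A call with a gripper value outside its range is refused whole. The fingers move at their own pace and stop on an object; the grip force is fixed at half the most. Time passes only in rows, so rows that repeat a pose let the fingers close. It gives the time, the measured TCP pose, the force and the opening at its end, in the units of the state.
- monitor.state(): the state, without advancing time (a new reading comes with each control period).
- eyes.grab_frame(name): name is "scene" or "side" or "wrist"; returns a dict with "pixels" (384x512x3 uint8, red, green, blue), "mtx" (3x3 intrinsics, pixels), "dist" ([k1, k2, p1, p2, k3] as OpenCV has them; the pictures are not rectified), "rvec" (rotation vector, rad) and "tvec" (3), from world to camera coordinates, as OpenCV has them; the wrist camera has in their place "hand_eye" (4x4, takes a point from camera to tool coordinates, whose origin is the TCP and whose axes are the flange's). Camera axes: x right, y down, z forward; pixel columns grow to the right and rows downward; lengths in m; the calibration is good to about 2 mm. A picture is of the moment at which its call begins: read the wrist's pose just before it. There is no depth.
- manip.job_done(): hands the job in, once; it reports no verdict.
Trained networks look in the newest picture that a camera, given by its name, has taken for a name from the list of things; names that differ only in an ending like _2 or _b are one class to them, and where a whole thing is asked for, a point or a joint stands for the part that bears it (a point fixed in the world has none). Each returns a list of dicts, best first, with "p" (0 to 1); they miss things now and then, are a little off and sometimes report something else, mostly with a low value. They report only what shows in the picture. A call takes as long as a camera call. They do not tell look-alikes from the thing itself.
- eyes.look_for(name, camera): "box" ([centre column, centre row, width, height] in pixels, round what is visible of it).
- eyes.pinpoint(name, camera): "uv" ([column, row] in pixels: a listed point, or the origin of a listed thing).
The state is a dict: "time": time; "joint_pos": joint angles; "joint_vel": joint speeds; "joint_efforts": joint torques, N m; "tool_pos": TCP position; "tool_rot": TCP orientation; "contact_force": force on the tool from outside, world axes, zero at the start; "ft_torque": the same for the moment, N m; "gripper_width": opening from 0.0 (shut) to 1.0 (fully open).
Only numpy, scipy, OpenCV 4.12 (cv2) and the standard library are available. Lean on these libraries where they do the work, as an engineer would, in place of code of your own. Each camera call takes 0.05 s, during which the arm holds its last target.

## Working session

There is one attempt and no reset: what is moved stays moved. The work goes in short steps, Python scripts to look and compute and a tool call to move; the robot and the scene stay as the last step left them, time stands still between calls to the robot, and variables do not carry over. Pictures are saved under pics/ and viewed, and the job is handed in when it is done.

Besides the shell and the picture viewer there is one more tool, called after ">>>" as name([rows], argument=value, ...), one row to a line, values as JSON. step_arm: Moves the arm, as the interface text tells. Its arguments: {"type":"object","properties":{"motion":{"type":"array","items":{"type":"array","items":{"type":"number"}}}},"required":["motion"]}

```bash
mkdir -p pics; ls; python3 - <<'E'
from plant import monitor, eyes, manip
import cv2
s=monitor.state();print(s)
for c in ["scene","side","wrist"]:
    f=eyes.grab_frame(c)
    cv2.imwrite(f"pics/{c}0.png",f["pixels"][:,:,::-1])
    print(c,{k:v for k,v in f.items() if k!="pixels"})
    for n in ["stand","seat","pin_hole","pin_head","pin_tip","pin_rest","candle_grip","candle_foot","clip_near","clip_far","cream_candle","tealight_glass","wire_spool"]:
        try:
            print(n,[(r["uv"],round(r["p"],2)) for r in eyes.pinpoint(n,c)[:4]])
        except Exception as e: print(n,e)
print(monitor.state()["time"])
E
```

```text
pics
{'time': 0.0, 'joint_pos': array([-1.42098637e+00,  5.33438193e-02,  1.61425885e+00,  9.71583648e-06,
        1.47600083e+00, -1.18981506e-01]), 'joint_vel': array([ 0.00035901,  0.00111458,  0.00034308,  0.00055002, -0.00273838,
        0.00031822]), 'joint_efforts': array([ 1.99771762e-05, -3.93683231e+01, -3.70174563e+01, -8.63173204e-05,
        7.13426038e-03,  4.31440526e-06]), 'tool_pos': array([ 0.16590188, -0.60194874,  0.2300921 ]), 'tool_rot': array([-1.00537926e-03,  9.90982040e-01,  1.33990987e-01, -1.06621519e-05]), 'contact_force': array([-0.89982776,  0.67033103,  0.19356425]), 'ft_torque': array([-0.02780144,  0.01214223,  0.02442323]), 'gripper_width': 0.9963811197165778}
scene {'mtx': array([[360.14868951,   0.        , 249.40788856],
       [  0.        , 360.14868951, 192.19468763],
       [  0.        ,   0.        ,   1.        ]]), 'dist': array([-0.05919598,  0.        ,  0.        ,  0.        ,  0.        ]), 'rvec': array([ 2.23847767,  1.17939072, -0.41943828]), 'tvec': array([-0.35033557, -0.29396265,  1.21112455])}
stand [([245.8, 221.5], 0.62)]
se
[... 1501 characters left out ...]
0.        , 283.63299049, 193.94174434],
       [  0.        ,   0.        ,   1.        ]]), 'dist': array([-0.05308381,  0.        ,  0.        ,  0.        ,  0.        ]), 'hand_eye': array([[ 6.57955031e-04, -9.64818716e-01, -2.62915220e-01,
         6.60978891e-02],
       [ 9.99999742e-01,  5.59319025e-04,  4.50005893e-04,
        -2.15883975e-04],
       [-2.87120623e-04, -2.62915449e-01,  9.64818835e-01,
        -1.43191017e-01],
       [ 0.00000000e+00,  0.00000000e+00,  0.00000000e+00,
         1.00000000e+00]])}
stand []
seat []
pin_hole []
pin_head []
pin_tip []
pin_rest []
candle_grip []
candle_foot []
clip_near []
clip_far []
cream_candle []
tealight_glass []
wire_spool []
2.1
```

View pics/scene0.png

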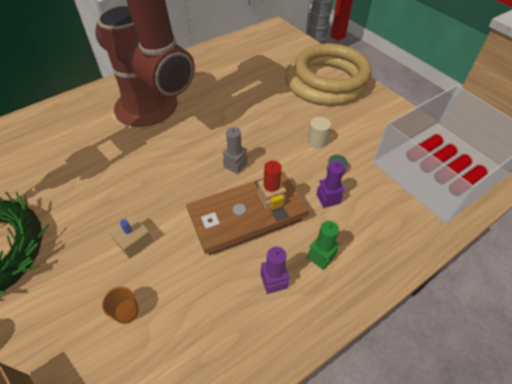

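View pics/side0.png

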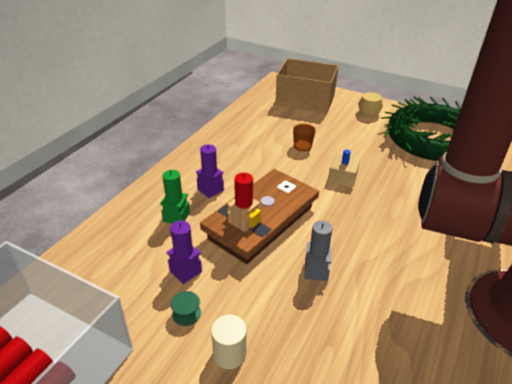

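View pics/wrist0.png

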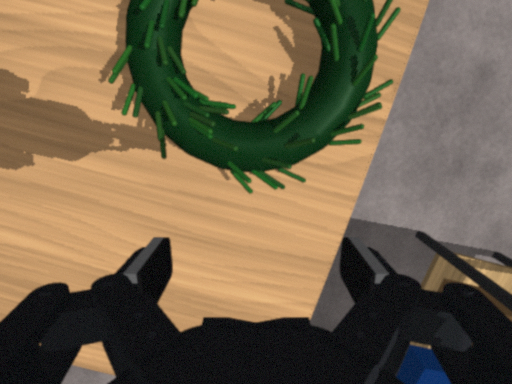

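```bash
cat > h.py <<'E'
import numpy as np, cv2
from scipy.spatial.transform import Rotation as R
from plant import monitor, eyes, manip
def pose(f, st=None):
    if "rvec" in f:
        Rm=cv2.Rodrigues(np.array(f["rvec"]))[0]; return Rm.T, -Rm.T@np.array(f["tvec"])
    q=st["tool_rot"]; T=R.from_quat([q[1],q[2],q[3],q[0]]).as_matrix(); H=f["hand_eye"]
    return T@H[:3,:3], T@H[:3,3]+st["tool_pos"]
def ray(f,uv,st=None):
    u=cv2.undistortPoints(np.array([[uv]],float),f["mtx"],f["dist"])[0,0]
    C,o=pose(f,st); d=C@np.array([u[0],u[1],1]); return o,d/np.linalg.norm(d)
def onz(f,uv,z,st=None):
    o,d=ray(f,uv,st); return o+d*(z-o[2])/d[2]
def tri(rays):
    A=0;b=0
    for o,d in rays:
        P=np.eye(3)-np.outer(d,d);A=A+P;b=b+P@o
    x=np.linalg.solve(A,b); return x,[np.linalg.norm((np.eye(3)-np.outer(d,d))@(x-o)) for o,d in rays]
def proj(f,X,st=None):
    C,o=pose(f,st); Rm=C.T; t=-Rm@o
    return cv2.projectPoints(np.array(X,float).reshape(-1,3),cv2.Rodrigues(Rm)[0],t,f["mtx"],f["dist"])[0][:,0]
E
python3 - <<'E'
from h import *
import pickle
fs={c:eyes.grab_frame(c) for c in ["scene","side"]}
pickle.dump(fs,open("f0.pkl","wb"))
def crop(c,x0,y0,x1,y1,k,n):
    cv2.imwrite(n,cv2.resize(fs[c]["pixels"][y0:y1,x0:x1,::-1],None,fx=k,fy=k,interpolation=cv2.INTER_CUBIC))
crop("scene",180,150,320,260,5,"pics/c1.png")
crop("side",190,160,330,265,5,"pics/c2.png")
print(tri([ray(fs["scene"],(232,139.1)),ray(fs["side"],(317,250))]))
print(tri([ray(fs["scene"],(271.6,176)),ray(fs["side"],(243,190))]))
print(tri([ray(fs["scene"],(125.5,228)),ray(fs["side"],(346,157))]))
print("hole",onz(fs["scene"],(209.5,220.5),.054),onz(fs["side"],(287,186.5),.054))
print("piv",onz(fs["scene"],(239,209.5),.054),onz(fs["side"],(267.5,201),.054))
print("cream",onz(fs["scene"],(318,143.1),.0),onz(fs["side"],(229,352.9),.0))
print("spool",onz(fs["side"],(184.7,318.1),.0)); print("glass",onz(fs["side"],(299.7,147.5),0))
E
```

```text
(array([0.39312518, 0.11243921, 0.08245031]), [np.float64(0.011254693938501157), np.float64(0.011254693938501132)])
(array([0.58895972, 0.08859777, 0.13848538]), [np.float64(0.0013409161794458845), np.float64(0.0013409161794458392)])
(array([ 0.47036589, -0.24656588,  0.06203197]), [np.float64(0.0001912462166825263), np.float64(0.000191246216682594)])
hole [ 0.55933202 -0.07083981  0.054     ] [ 0.55561026 -0.06607747  0.054     ]
piv [0.57251463 0.00460403 0.054     ] [0.57180972 0.00633286 0.054     ]
cream [0.4700695 0.3560005 0.       ] [0.46468773 0.35901857 0.        ]
spool [0.57769049 0.33706426 0.        ]
glass [ 0.6305234  -0.31558226  0.        ]
```

View pics/c1.png

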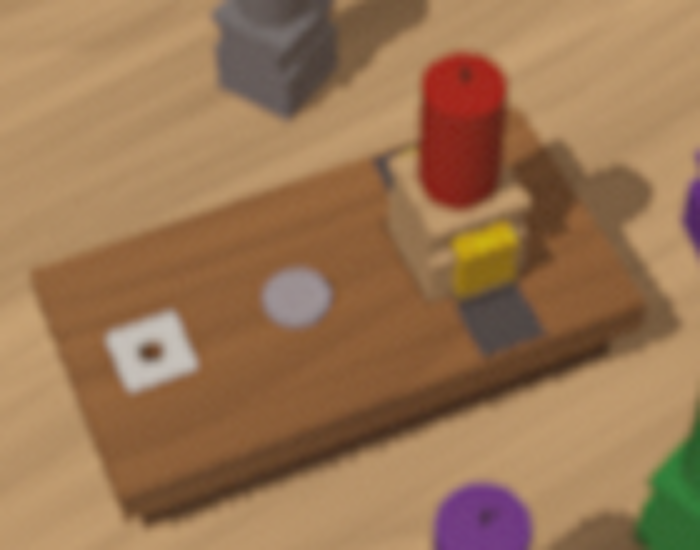

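View pics/c2.png

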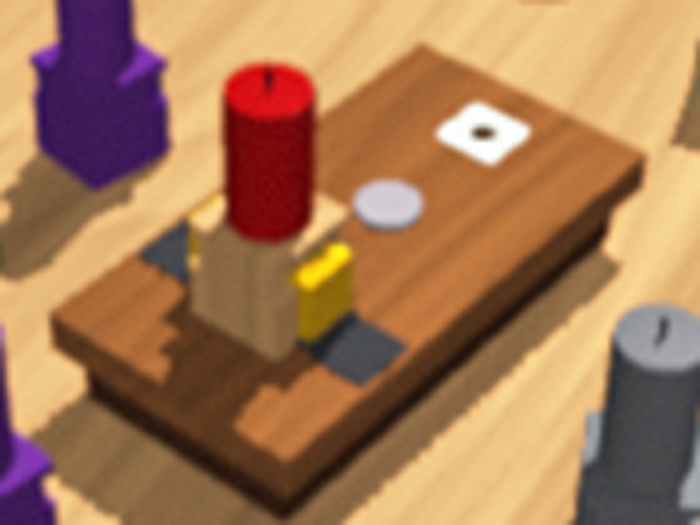

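```bash
python3 - <<'E'
from h import *
import pickle
from scipy.optimize import least_squares
fs=pickle.load(open("f0.pkl","rb"))
s=lambda p:(180+(p[0]+.5)/5-.5,150+(p[1]+.5)/5-.5)
d=lambda p:(190+(p[0]+.5)/5-.5,160+(p[1]+.5)/5-.5)
obs=[("scene",s(p),m) for p,m in [((150,351),(0,-.095)),((297,297),(0,0)),((35,272),(-.07,-.135)),((128,500),(.07,-.135)),((642,302),(.07,.135))]]
obs+=[("side",d(p),m) for p,m in [((484,132),(0,-.095)),((389,203),(0,0)),((422,44),(.07,-.135)),((643,157),(-.07,-.135)),((285,460),(-.07,.135)),((52,320),(.07,.135))]]
def pt(x,m,z=.054):
    c,si=np.cos(x[2]),np.sin(x[2]); return [x[0]+c*m[0]-si*m[1],x[1]+si*m[0]+c*m[1],z]
for sel in (["scene"],["side"],["scene","side"]):
    O=[o for o in obs if o[0] in sel]
    f=lambda x:np.concatenate([proj(fs[c],pt(x,m))[0]-uv for c,uv,m in O])
    r=least_squares(f,[.57,0,-.15]); print(sel,r.x,np.round(r.fun,1))
x=r.x
print("hole",pt(x,(0,-.095)),"seat",pt(x,(0,.065),.044),"cgrip",pt(x,(0,.065),.139))
def crop(c,x0,y0,x1,y1,k,n):
    cv2.imwrite(n,cv2.resize(fs[c]["pixels"][y0:y1,x0:x1,::-1],None,fx=k,fy=k,interpolation=cv2.INTER_CUBIC))
crop("scene",100,205,160,265,10,"pics/c3.png")
crop("side",315,140,375,200,10,"pics/c4.png")
for c in fs: print(c,proj(fs[c],[pt(x,(0,.065),.104),pt(x,(0,.065),.174)]))
E
```

```text
['scene'] [ 0.57495735  0.02140009 -0.17630405] [-0.8  0.7  6.3 -2.  -2.7  0.5 -2.3  0.7 -0.3 -0.5]
['side'] [ 0.57502868  0.02408321 -0.19073467] [ 0.6 -0.4 -4.6  4.6  0.5 -0.9  1.7 -1.6  1.6 -0.2  0.2 -1.9]
['scene', 'side'] [ 0.57533739  0.02249475 -0.18562744] [-0.4  0.3  6.8 -2.1 -2.2 -0.1 -2.3  0.2  0.2 -0.2  0.6 -0.8 -4.4  4.2
  0.4 -1.3  1.7 -2.1  2.2 -0.7  0.6 -2.1]
hole [np.float64(0.557803884723781), np.float64(-0.07087320862261418), 0.054] seat [np.float64(0.5873340023442455), np.float64(0.08637809392627262), 0.044] cgrip [np.float64(0.5873340023442455), np.float64(0.08637809392627262), 0.139]
scene [[270.44027009 185.57862815]
 [271.51870673 165.81604148]]
side [[244.84872316 201.85265065]
 [244.72704265 176.23014915]]
```

View pics/c3.png

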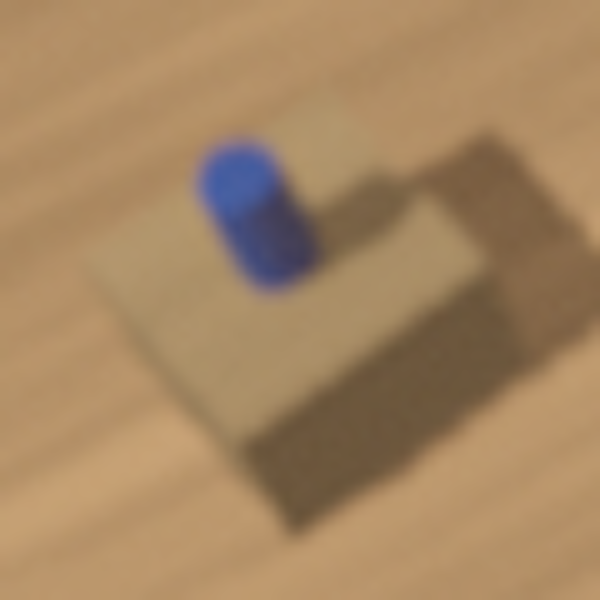

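View pics/c4.png

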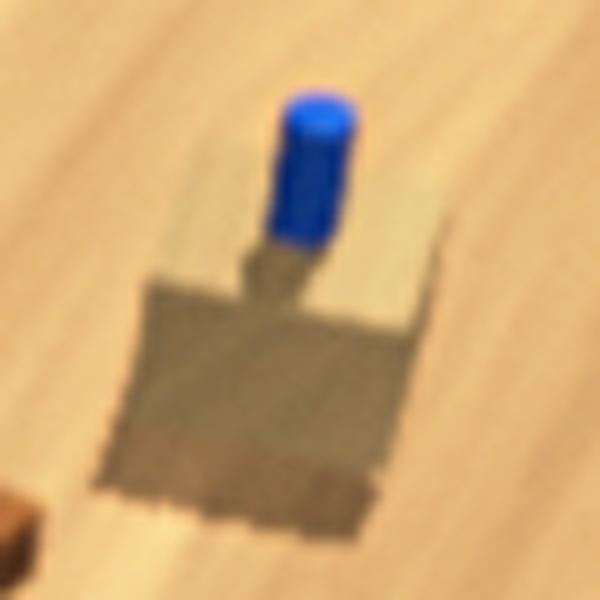

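```bash
python3 - <<'E'
from h import *
import pickle
fs=pickle.load(open("f0.pkl","rb"))
print(tri([ray(fs["scene"],(123.55,222.55)),ray(fs["side"],(346.55,151.35))]))
print(onz(fs["scene"],(123.55,222.55),.086),onz(fs["side"],(346.55,151.35),.086))
E
```

```text
(array([ 0.46998385, -0.24424677,  0.08200144]), [np.float64(0.0007518064405938505), np.float64(0.000751806440593991)])
[ 0.47230744 -0.24468093  0.086     ] [ 0.46875654 -0.23734663  0.086     ]
```

>>> step_arm([
  [0.61,0.71,-0.02,0,0,0.747,0],
  [0.61,0.71,-0.02,0,0,0.747,0],
  [0.61,0.71,-0.02,0,0,0.747,0],
  [0.61,0.71,-0.02,0,0,0.747,0],
  [0.61,0.71,-0.02,0,0,0.747,0],
  [0.61,0.71,-0.02,0,0,0.747,0],
  [0.61,0.71,-0.02,0,0,0.747,0],
  [0.61,0.71,-0.02,0,0,0.747,0],
  [0.61,0.71,-0.02,0,0,0.747,0],
  [0.61,0.71,-0.02,0,0,0.747,0],
])

```text
time: 3.2
tool_pos: [0.473, -0.2443, 0.2214]
tool_rot: [0.0, 0.767, 0.642, 0.001]
contact_force: [0.3, -0.4, -0.1]
gripper_width: 0.999
```

```bash
python3 - <<'E'
from h import *
import pickle
st=monitor.state(); f=eyes.grab_frame("wrist"); pickle.dump((st,f),open("w1.pkl","wb"))
cv2.imwrite("pics/w1.png",f["pixels"][:,:,::-1])
for n in ["pin_head","pin_hole"]: print(n,eyes.pinpoint(n,"wrist")[:3])
print(st["tool_pos"],R.from_quat(np.roll(st["tool_rot"],-1)).as_matrix())
print(proj(f,[[.470,-.2445,.086],[.470,-.2445,.048]],st))
E
```

```text
pin_head [{'uv': [253.5, 183.3], 'p': 0.87}]
pin_hole []
[ 0.47295764 -0.24426136  0.22140717] [[ 1.76455185e-01  9.84308244e-01  9.21288575e-04]
 [ 9.84308272e-01 -1.76455882e-01  7.40249942e-04]
 [ 8.91200909e-04  7.76211025e-04 -9.99999302e-01]]
[[253.04164195 185.70564283]
 [253.29892198 177.88929921]]
```

View pics/w1.png

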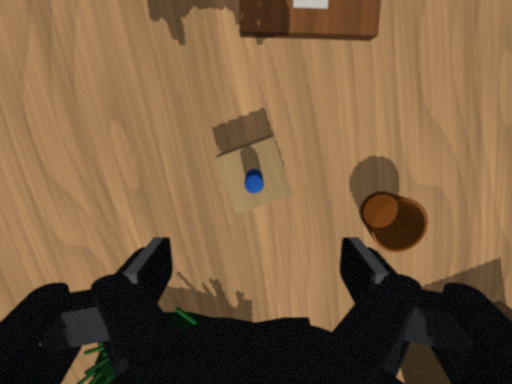

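```bash
python3 - <<'E'
from h import *
import pickle
st,f=pickle.load(open("w1.pkl","rb"))
cv2.imwrite("pics/c5.png",cv2.resize(f["pixels"][160:205,230:280,::-1],None,fx=12,fy=12,interpolation=cv2.INTER_CUBIC))
im=f["pixels"].astype(int); m=(im[...,2]>im[...,0]+40)&(im[...,2]>im[...,1]+30); m[:150]=0;m[210:]=0
ys,xs=np.nonzero(m); print(xs.min(),xs.max(),ys.min(),ys.max(),xs.mean(),ys.mean())
print(onz(f,(xs.mean(),ys.mean()),.072,st))
E
```

```text
245 262 171 192 253.64240506329114 181.85759493670886
[ 0.47066286 -0.24379742  0.072     ]
```

View pics/c5.png

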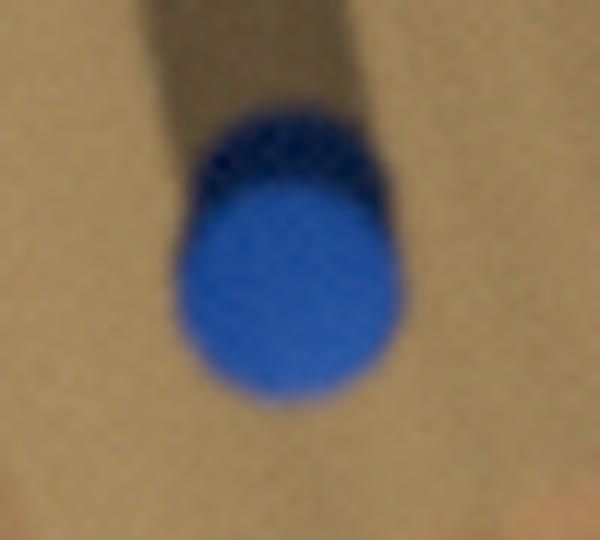

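>>> step_arm([
  [0,0,-0.09,0,0,0,0],
  [0,0,-0.18,0,0,0,0],
  [0,0,-0.23,0,0,0,0],
  [0,0,-0.23,0,0,0,0],
])

```text
time: 3.75
tool_pos: [0.4672, -0.2466, 0.1014]
tool_rot: [-0.005, 0.769, 0.639, -0.001]
contact_force: [0.1, 0.3, -0.4]
gripper_width: 1.002
```

```bash
python3 - <<'E'
from h import *
st=monitor.state(); print(st["tool_pos"],st["tool_rot"],st["joint_vel"])
eyes.look_for("pin_head","wrist")
st=monitor.state(); print(st["tool_pos"],st["tool_rot"],st["joint_vel"])
E
```

```text
[ 0.4672018  -0.24664926  0.10139069] [-0.00457485  0.76889819  0.63935335 -0.00139542] [ 0.0057663  -0.04581154 -0.07495632  0.00333982  0.03022413  0.00288483]
[ 0.46907591 -0.24773856  0.10452195] [-2.06840215e-03  7.68856114e-01  6.39418129e-01 -6.73855478e-04] [ 0.00613639 -0.0376435  -0.06657481  0.00203585  0.00257091  0.00300856]
```

>>> step_arm([
  [-0.001,0.007,-0.05,0,0,0,0],
  [-0.001,0.007,-0.102,0,0,0,0],
  [-0.001,0.007,-0.102,0,0,0,0],
  [-0.001,0.007,-0.102,0,0,0,0],
])

```text
time: 4.2
tool_pos: [0.4713, -0.2452, 0.0574]
tool_rot: [0.001, 0.769, 0.64, 0.0]
contact_force: [0.0, 0.5, 0.9]
gripper_width: 1.0
```

```bash
python3 - <<'E'
from h import *
st=monitor.state(); print(st["tool_pos"],st["tool_rot"],st["joint_vel"])
f=eyes.grab_frame("wrist"); cv2.imwrite("pics/w2.png",f["pixels"][:,:,::-1])
print(proj(f,[[.4705,-.2435,.086]],st))
E
```

```text
[ 0.47129396 -0.24524935  0.05736469] [1.21222283e-03 7.68515328e-01 6.39830174e-01 2.63417573e-04] [ 0.0033991  -0.0146854  -0.02018474  0.00091647 -0.00824324 -0.00041954]
[[254.25281778 266.00676661]]
```

View pics/w2.png

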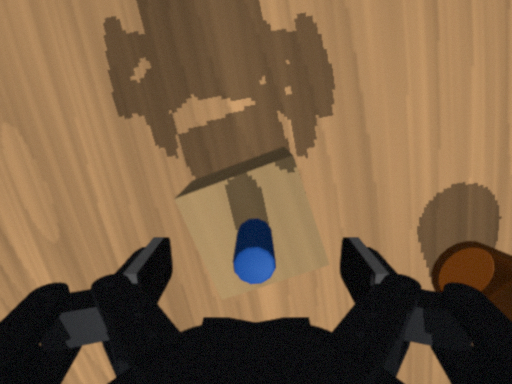

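>>> step_arm([
  [0,0.003,-0.003,0,0,0,255],
  [0,0.003,-0.003,0,0,0,255],
  [0,0.003,-0.003,0,0,0,255],
  [0,0.003,-0.003,0,0,0,255],
  [0,0.003,-0.003,0,0,0,255],
  [0,0.003,-0.003,0,0,0,255],
  [0,0.003,-0.003,0,0,0,255],
  [0,0.003,-0.003,0,0,0,255],
  [0,0.003,-0.003,0,0,0,255],
  [0,0.003,-0.003,0,0,0,255],
])

```text
time: 5.25
tool_pos: [0.4708, -0.2427, 0.0542]
tool_rot: [0.0, 0.768, 0.64, 0.0]
contact_force: [-0.3, 0.9, 5.7]
gripper_width: 0.215
```

>>> step_arm([
  [0,0,0.07,0,0,0,255],
  [0,0,0.14,0,0,0,255],
  [0,0,0.2,0,0,0,255],
  [0.05,0.06,0.22,0,0,0,255],
  [0.1,0.13,0.22,0,0,0,255],
  [0.15,0.19,0.22,0,0,0,255],
  [0.175,0.24,0.22,0,0,0,255],
  [0.175,0.24,0.22,0,0,0,255],
  [0.175,0.24,0.22,0,0,0,255],
  [0.175,0.24,0.22,0,0,0,255],
])

```text
time: 6.25
tool_pos: [0.5573, -0.1231, 0.163]
tool_rot: [-0.0, 0.769, 0.64, -0.0]
contact_force: [-0.2, -0.5, -1.0]
gripper_width: 0.215
```

```bash
python3 - <<'E'
from h import *
import pickle
st=monitor.state(); print(st["tool_pos"],st["tool_rot"],st["joint_vel"],st["gripper_width"])
f=eyes.grab_frame("wrist"); cv2.imwrite("pics/w3.png",f["pixels"][:,:,::-1])
pickle.dump((st,f),open("w3.pkl","wb"))
print(eyes.pinpoint("pin_hole","wrist"),eyes.pinpoint("pin_tip","wrist"))
print(proj(f,[[.5578,-.0709,.054],st["tool_pos"]+[0,0,-.051]],st))
g=eyes.grab_frame("side"); cv2.imwrite("pics/s3.png",g["pixels"][:,:,::-1])
E
```

```text
[ 0.55726322 -0.12306373  0.16302356] [-4.35207290e-04  7.68505071e-01  6.39843367e-01 -4.81608551e-04] [-1.18960107e-02 -5.75757783e-03 -3.33476484e-03  2.80463608e-03
  1.98109862e-03  1.41710567e-05] 0.2146026051768058
[{'uv': [246.7, 131.1], 'p': 0.56}, {'uv': [253.6, 261.0], 'p': 0.48}] [{'uv': [257.2, 213.8], 'p': 0.88}]
[[246.03954755 134.63872182]
 [256.25821448 212.005169  ]]
```

View pics/w3.png

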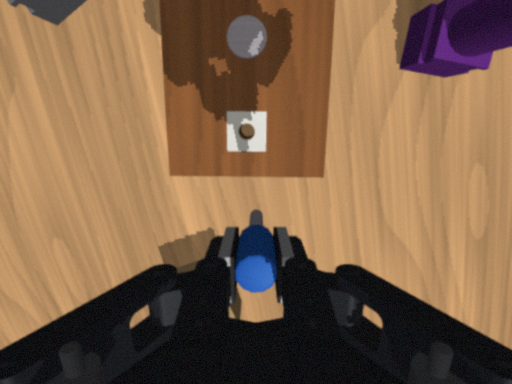

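View pics/s3.png

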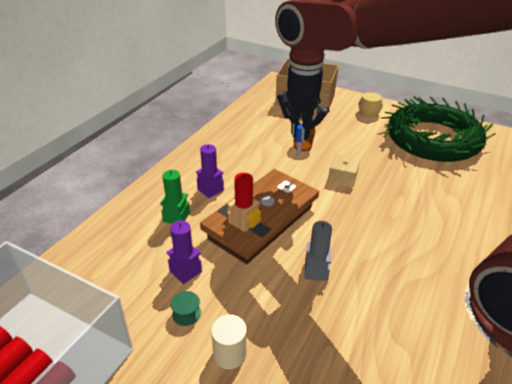

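```bash
python3 - <<'E'
from h import *
import pickle
st,f=pickle.load(open("w3.pkl","rb"))
cv2.imwrite("pics/c6.png",cv2.resize(f["pixels"][100:240,200:290,::-1],None,fx=6,fy=6,interpolation=cv2.INTER_CUBIC)[:,:])
for uv in [(246.7,131.3),(227,111.5),(266.5,111.5),(266.5,151.5),(227,151.5)]: print(onz(f,uv,.054,st))
E
```

```text
[ 0.55890677 -0.06818882  0.054     ]
[ 0.54542048 -0.04869899  0.054     ]
[ 0.57874622 -0.05484997  0.054     ]
[ 0.572866   -0.08862666  0.054     ]
[ 0.53840838 -0.08228721  0.054     ]
```

View pics/c6.png

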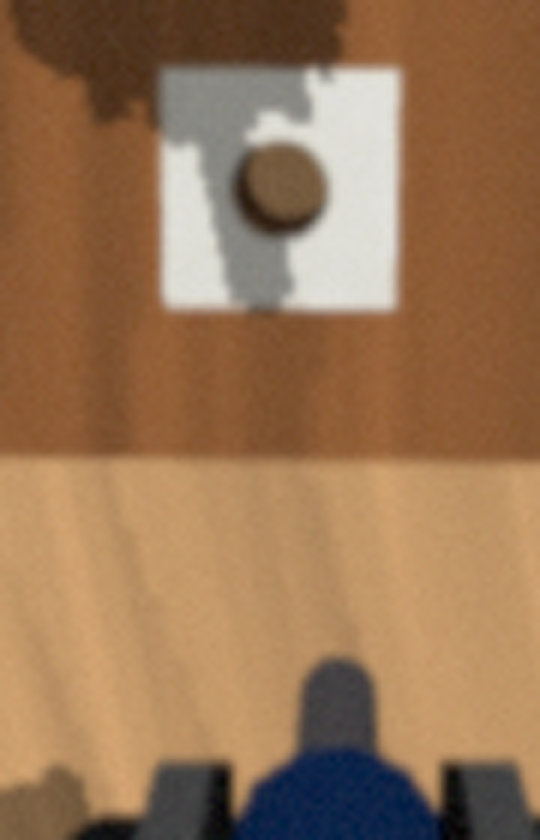

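>>> step_arm([
  [0.001,0.06,0,0,0,0,255],
  [0.001,0.105,-0.03,0,0,0,255],
  [0.001,0.105,-0.07,0,0,0,255],
  [0.001,0.105,-0.07,0,0,0,255],
  [0.001,0.105,-0.07,0,0,0,255],
  [0.001,0.105,-0.07,0,0,0,255],
  [0.001,0.105,-0.07,0,0,0,255],
])

```text
time: 7.15
tool_pos: [0.5593, -0.0708, 0.1302]
tool_rot: [0.001, 0.769, 0.64, 0.001]
contact_force: [0.5, -0.5, -1.3]
gripper_width: 0.215
```

```bash
python3 - <<'E'
from h import *
import pickle
st=monitor.state(); print(st["tool_pos"],st["tool_rot"],st["joint_vel"],st["gripper_width"])
f=eyes.grab_frame("wrist"); cv2.imwrite("pics/c7.png",cv2.resize(f["pixels"][150:300,180:330,::-1],None,fx=4,fy=4,interpolation=cv2.INTER_CUBIC))
pickle.dump((st,f),open("w4.pkl","wb"))
for c in ["scene","side"]:
  g=eyes.grab_frame(c); 
  p=proj(g,[[.5585,-.0693,.065]])[0].astype(int)
  cv2.imwrite(f"pics/{c}4.png",cv2.resize(g["pixels"][p[1]-35:p[1]+35,p[0]-35:p[0]+35,::-1],None,fx=8,fy=8,interpolation=cv2.INTER_CUBIC))
E
```

```text
[ 0.55926523 -0.07077246  0.13019301] [9.07213433e-04 7.68551526e-01 6.39786944e-01 6.29265804e-04] [ 0.00199959  0.0006222   0.00533558  0.00043694 -0.00195597 -0.0013867 ] 0.21543180686724764
```

View pics/c7.png

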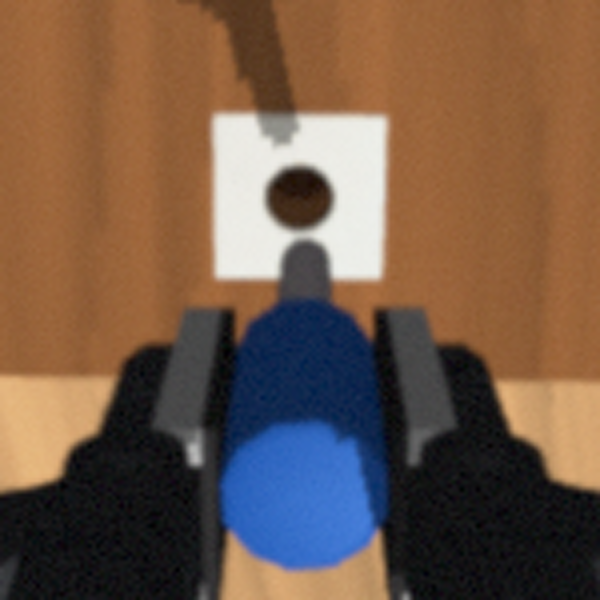

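View pics/scene4.png

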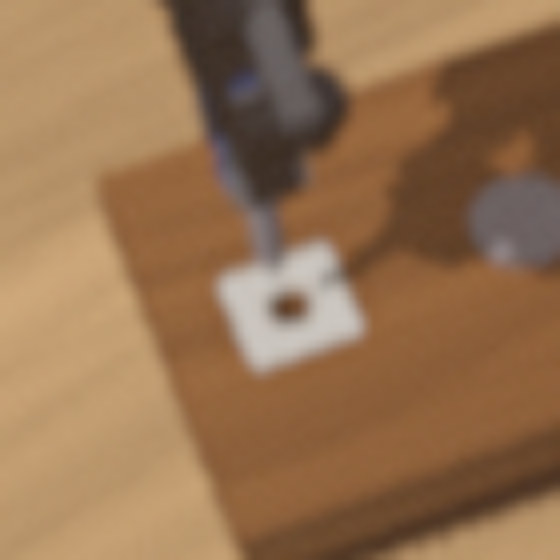

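View pics/side4.png

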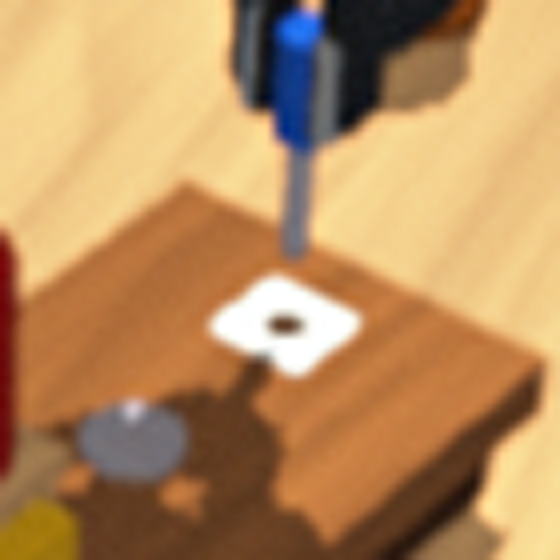

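```bash
python3 - <<'E'
from h import *
import pickle
st,f=pickle.load(open("w4.pkl","rb"))
p=st["tool_pos"]
print("hole",onz(f,(254.4,198.9),.054,st))
print("tip via cam",onz(f,(255.6,212),p[2]-.051,st), "pred px",proj(f,[p+[0,0,-.051]],st))
fs=pickle.load(open("f0.pkl","rb"))
q=np.array([.5585,-.0693,.065])
for c,h,t in [("scene",(288,306),(272,262)),("side",(286,324),(295,252))]:
    o=proj(fs[c],[q])[0].astype(int)-35
    H=(o[0]+(h[0]+.5)/8-.5,o[1]+(h[1]+.5)/8-.5);T=(o[0]+(t[0]+.5)/8-.5,o[1]+(t[1]+.5)/8-.5)
    print(c,onz(fs[c],H,.054),onz(fs[c],T,.079))
E
```

```text
hole [ 0.55853634 -0.06809173  0.054     ]
tip via cam [ 0.55897504 -0.07071562  0.07919301] pred px [[256.00929467 212.00420605]]
scene [ 0.55771986 -0.06972285  0.054     ] [ 0.55753845 -0.07214071  0.079     ]
side [ 0.55783235 -0.06680925  0.054     ] [ 0.55817098 -0.07074934  0.079     ]
```

>>> step_arm([
  [0,0.0056,0,0,0,0,255],
  [0,0.0056,-0.02,0,0,0,255],
  [0,0.0056,-0.04,0,0,0,255],
  [0,0.0056,-0.06,0,0,0,255],
  [0,0.0056,-0.075,0,0,0,255],
  [0,0.0056,-0.08,0,0,0,255],
  [0,0.0056,-0.08,0,0,0,255],
])

```text
time: 8.0
tool_pos: [0.558, -0.0671, 0.0879]
tool_rot: [-0.001, 0.768, 0.64, -0.0]
contact_force: [0.0, 0.1, 0.4]
gripper_width: 0.217
```

>>> step_arm([
  [0,0,-0.015,0,0,0,255],
  [0,0,-0.03,0,0,0,255],
  [0,0,-0.045,0,0,0,255],
  [0,0,-0.054,0,0,0,255],
  [0,0,-0.06,0,0,0,255],
  [0,0,-0.06,0,0,0,255],
  [0,0,-0.06,0,0,0,255],
])

```text
time: 8.7
tool_pos: [0.5598, -0.0675, 0.0603]
tool_rot: [0.001, 0.768, 0.64, 0.001]
contact_force: [-0.2, 0.6, 5.3]
gripper_width: 0.213
```

>>> step_arm([
  [0,0,-0.004,0,0,0,255],
  [0,0,-0.004,0,0,0,255],
  [0,0,0,0,0,0,0],
  [0,0,0,0,0,0,0],
  [0,0,0,0,0,0,0],
  [0,0,0,0,0,0,0],
  [0,0,0,0,0,0,0],
  [0,0,0,0,0,0,0],
])

```text
time: 9.5
tool_pos: [0.5583, -0.0672, 0.0585]
tool_rot: [-0.0, 0.768, 0.64, -0.0]
contact_force: [-0.7, -0.5, -0.3]
gripper_width: 1.0
```

```bash
python3 - <<'E'
from h import *
import pickle
st=monitor.state(); print(st["tool_pos"],st["contact_force"],st["gripper_width"])
f=eyes.grab_frame("wrist"); cv2.imwrite("pics/w5.png",f["pixels"][:,:,::-1])
pickle.dump((st,f),open("w5.pkl","wb"))
print(proj(f,[[.5585,-.0683,.092]],st))
E
```

```text
[ 0.55827732 -0.06718931  0.0584869 ] [-0.71209293 -0.45281591 -0.27962223] 0.9998500090694302
[[257.49721312 276.91603279]]
```

View pics/w5.png

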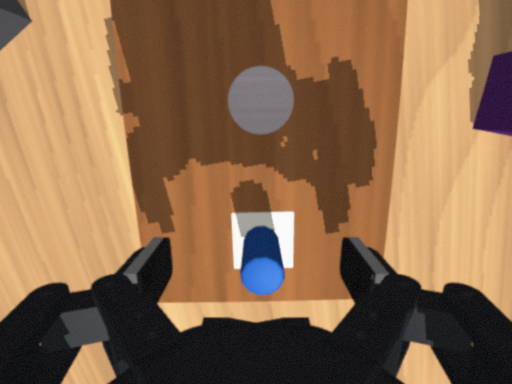

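>>> step_arm([
  [0,0,0.08,0,0,0,0],
  [0,0,0.17,0,0,0,0],
  [0,0,0.27,0,0,0,0],
  [0,0,0.36,0,0,0,0],
  [0.02,0.08,0.37,0,0,0,0],
  [0.04,0.18,0.37,0,0,0,0],
  [0.06,0.28,0.37,0,0,0,0],
  [0.06,0.312,0.37,0,0,0,0],
  [0.06,0.312,0.37,0,0,0,0],
  [0.06,0.312,0.37,0,0,0,0],
])

```text
time: 10.55
tool_pos: [0.5884, 0.0887, 0.2436]
tool_rot: [0.0, 0.768, 0.64, -0.0]
contact_force: [-0.0, -0.9, -0.5]
gripper_width: 0.996
```

```bash
python3 - <<'E'
from h import *
import pickle
st=monitor.state(); print(st["tool_pos"],st["contact_force"],st["gripper_width"])
f=eyes.grab_frame("wrist"); cv2.imwrite("pics/w6.png",f["pixels"][:,:,::-1])
pickle.dump((st,f),open("w6.pkl","wb"))
print(proj(f,[[.588,.089,.174],[.588,.089,.104]],st))
g=eyes.grab_frame("side"); cv2.imwrite("pics/s6.png",cv2.resize(g["pixels"][130:270,180:340,::-1],None,fx=4.5,fy=4.5,interpolation=cv2.INTER_CUBIC))
E
```

```text
[0.58837655 0.08867307 0.24357833] [-0.03573809 -0.877454   -0.53008465] 0.9961586548329006
[[255.58975859 203.97106351]
 [255.59243492 183.57939866]]
```

View pics/w6.png

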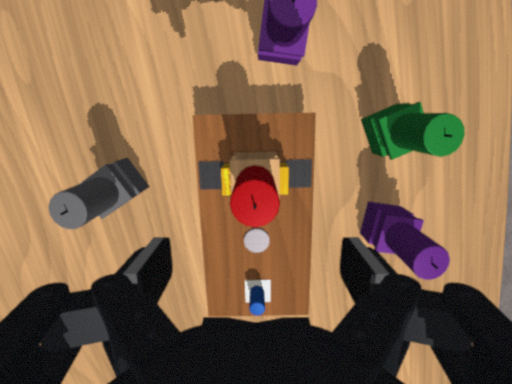

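View pics/s6.png

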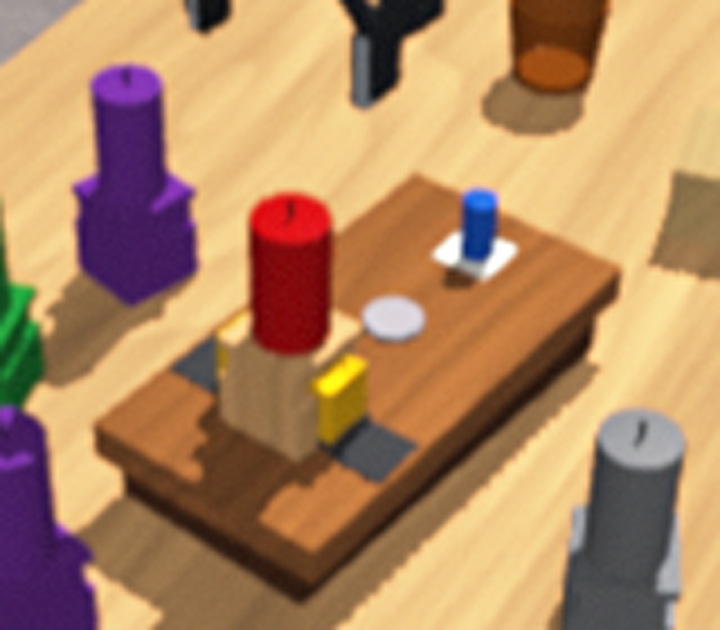

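>>> step_arm([
  [0,0.001,-0.08,0,0,0,0],
  [0,0.001,-0.15,0,0,0,0],
  [0,0.001,-0.21,0,0,0,0],
  [0,0.001,-0.239,0,0,0,0],
  [0,0.001,-0.239,0,0,0,0],
  [0,0.001,-0.239,0,0,0,0],
  [0,0.001,-0.239,0,0,0,0],
])

```text
time: 11.35
tool_pos: [0.5901, 0.089, 0.1269]
tool_rot: [0.001, 0.768, 0.64, 0.002]
contact_force: [0.0, 0.7, 0.3]
gripper_width: 1.001
```

```bash
python3 - <<'E'
from h import *
import pickle
st=monitor.state(); print(st["tool_pos"],st["contact_force"],st["gripper_width"],st["joint_vel"])
f=eyes.grab_frame("wrist"); cv2.imwrite("pics/w7.png",f["pixels"][:,:,::-1])
pickle.dump((st,f),open("w7.pkl","wb"))
print(proj(f,[[.588,.089,.174],[.588,.089,.104]],st))
E
```

```text
[0.59012389 0.08902082 0.12690147] [0.0493753  0.72202389 0.31844388] 1.0008602799773383 [ 0.00350276 -0.00461614 -0.00081934 -0.00036868  0.00071153  0.00112658]
[[251.86081769 294.16863804]
 [252.78617383 227.19547565]]
```

View pics/w7.png

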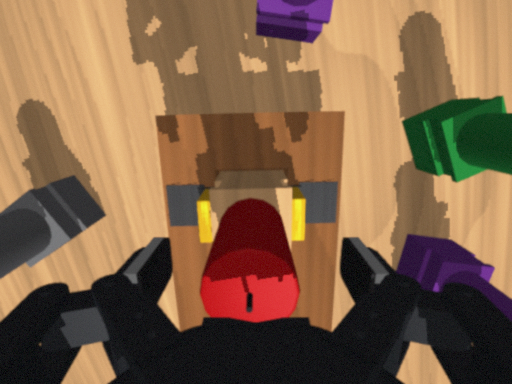

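>>> step_arm([
  [-0.004,0,-0.004,0,0,0,0],
  [-0.004,0,-0.004,0,0,0,255],
  [-0.004,0,-0.004,0,0,0,255],
  [-0.004,0,-0.004,0,0,0,255],
  [-0.004,0,-0.004,0,0,0,255],
  [-0.004,0,-0.004,0,0,0,255],
  [-0.004,0,-0.004,0,0,0,255],
  [-0.004,0,-0.004,0,0,0,255],
])

```text
time: 12.2
tool_pos: [0.5868, 0.0893, 0.1226]
tool_rot: [0.0, 0.768, 0.64, 0.0]
contact_force: [0.6, 0.3, 2.1]
gripper_width: 0.453
```

```bash
python3 - <<'E'
from h import *
import pickle
st=monitor.state(); print(st["tool_pos"],st["tool_rot"],st["contact_force"],st["ft_torque"],st["gripper_width"])
f=eyes.grab_frame("wrist"); cv2.imwrite("pics/w8.png",f["pixels"][:,:,::-1])
g=eyes.grab_frame("side"); cv2.imwrite("pics/s8.png",cv2.resize(g["pixels"][130:270,180:340,::-1],None,fx=4.5,fy=4.5,interpolation=cv2.INTER_CUBIC))
E
```

```text
[0.58678638 0.08928096 0.12263903] [2.17886246e-04 7.68271577e-01 6.40123934e-01 2.93105412e-04] [0.61622417 0.30049966 2.14018981] [ 0.00627393 -0.11523921 -0.03095109] 0.45270323463379236
```

View pics/w8.png

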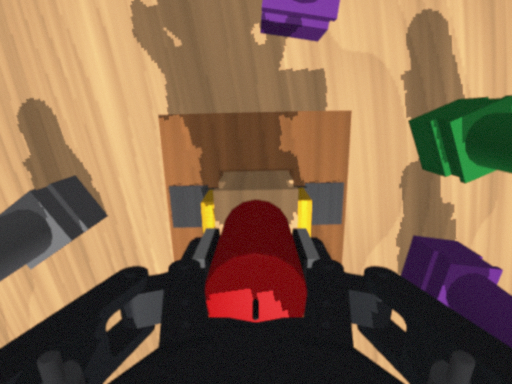

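View pics/s8.png

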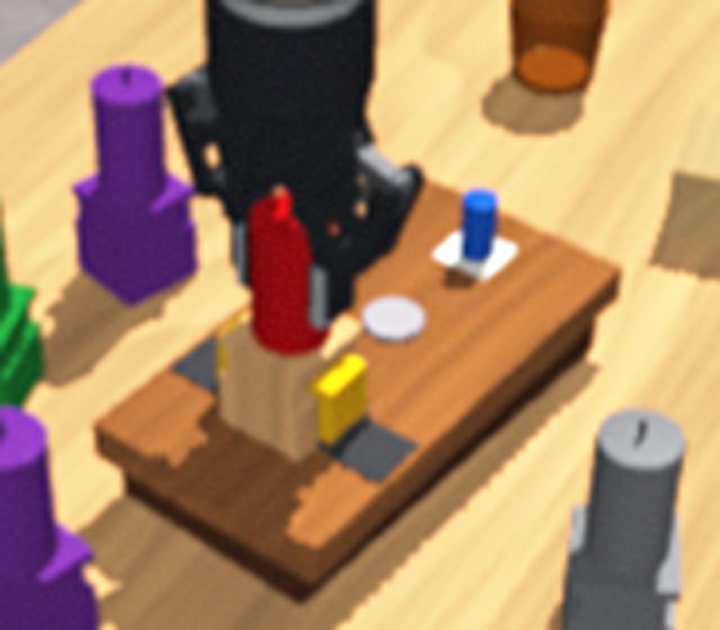

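>>> step_arm([
  [-0.0087,0.0016,0.0025,-0.0067,-0.036,0,255],
  [-0.0175,0.0032,0.0045,-0.0133,-0.0721,0,255],
  [-0.0262,0.0049,0.0061,-0.02,-0.1081,0,255],
  [-0.0349,0.0065,0.0071,-0.0267,-0.1442,0,255],
  [-0.0349,0.0065,0.0071,-0.0267,-0.1442,0,255],
  [-0.0349,0.0065,0.0071,-0.0267,-0.1442,0,255],
  [-0.0349,0.0065,0.0071,-0.0267,-0.1442,0,255],
])

```text
time: 13.0
tool_pos: [0.5702, 0.092, 0.1263]
tool_rot: [0.086, 0.763, 0.636, 0.071]
contact_force: [4.9, -0.9, -1.3]
gripper_width: 0.453
```

```bash
cat > look.py <<'E'
from h import *
import sys
k=sys.argv[1]
st=monitor.state(); print(st["tool_pos"],st["tool_rot"],st["contact_force"],st["ft_torque"],st["gripper_width"])
M=R.from_quat(np.roll(st["tool_rot"],-1)).as_matrix(); print("tool z",M[:,2])
f=eyes.grab_frame("wrist"); cv2.imwrite(f"pics/w{k}.png",f["pixels"][:,:,::-1])
g=eyes.grab_frame("side"); cv2.imwrite(f"pics/s{k}.png",cv2.resize(g["pixels"][130:270,180:340,::-1],None,fx=4.5,fy=4.5,interpolation=cv2.INTER_CUBIC))
E
python3 look.py 9
```

```text
[0.57020339 0.0919579  0.12631514] [0.08614682 0.76333159 0.63626096 0.07124325] [ 4.92711715 -0.86678254 -1.28548234] [-0.28808264 -0.82866213  0.07468018] 0.4529158006930884
tool z [ 0.21838816 -0.04085859 -0.97500625]
```

View pics/w9.png

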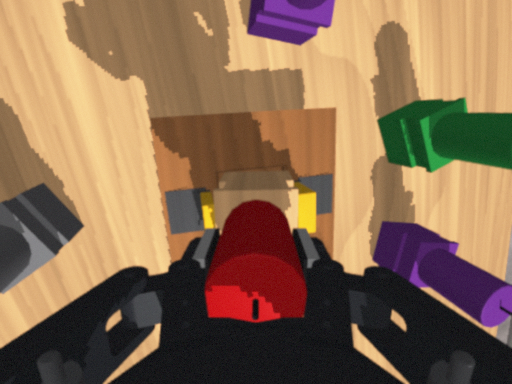

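View pics/s9.png

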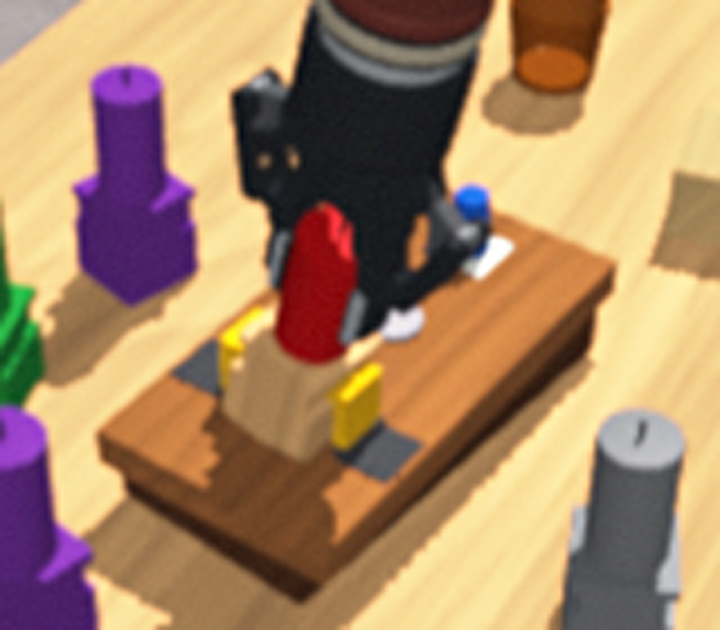

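>>> step_arm([
  [0.0087,-0.0016,-0.001,0.0067,0.036,0,255],
  [0.0175,-0.0033,-0.0026,0.0134,0.0721,0,255],
  [0.0262,-0.0049,-0.0046,0.02,0.1082,0,255],
  [0.0349,-0.0065,-0.0065,0.0267,0.1442,0,255],
  [0.0436,-0.0081,-0.0046,0.0334,0.1803,0,255],
  [0.0524,-0.0098,-0.0026,0.04,0.2163,0,255],
  [0.0611,-0.0114,-0.001,0.0467,0.2524,0,255],
  [0.0698,-0.013,0,0.0534,0.2884,0,255],
  [0.0698,-0.013,0,0.0534,0.2884,0,255],
  [0.0698,-0.013,0,0.0534,0.2884,0,255],
])

```text
time: 14.1
tool_pos: [0.6032, 0.0856, 0.1259]
tool_rot: [-0.085, 0.764, 0.636, -0.072]
contact_force: [-3.3, -1.3, 4.7]
gripper_width: 0.455
```

```bash
python3 look.py 10
```

```text
[0.60321862 0.08563457 0.12593584] [-0.0854604   0.76370735  0.63584386 -0.07176479] [-3.25958823 -1.25262556  4.71859809] [-0.17977907  0.65104259 -0.13044546] 0.4553517468286528
tool z [-0.21829353  0.03927107 -0.97509267]
```

View pics/w10.png

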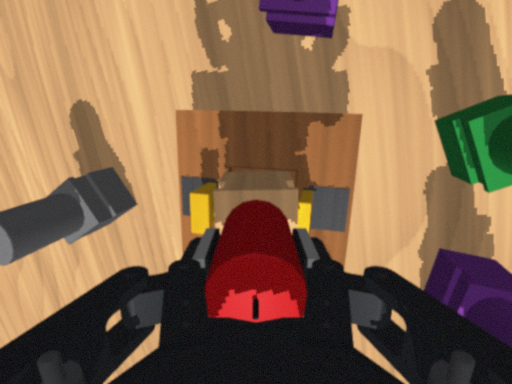

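View pics/s10.png

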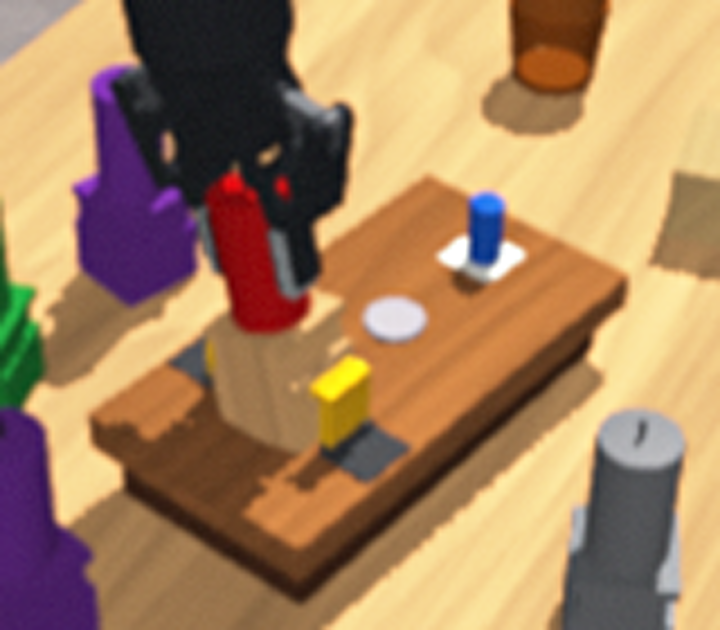

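>>> step_arm([
  [-0.0087,0.0016,-0.001,-0.0067,-0.036,0,255],
  [-0.0175,0.0033,-0.0026,-0.0134,-0.0721,0,255],
  [-0.0262,0.0049,-0.0046,-0.02,-0.1082,0,255],
  [-0.0349,0.0065,-0.0065,-0.0267,-0.1442,0,255],
  [-0.0349,0.0065,-0.0065,-0.0267,-0.1442,0,255],
  [-0.0349,0.0065,-0.0065,-0.0267,-0.1442,0,255],
  [-0.0349,0.0065,-0.0065,-0.0267,-0.1442,0,255],
])

```text
time: 14.9
tool_pos: [0.5914, 0.0887, 0.1317]
tool_rot: [0.005, 0.768, 0.64, 0.005]
contact_force: [-3.2, -3.8, 26.9]
gripper_width: 0.455
```

```bash
python3 look.py 11
```

```text
[0.59139853 0.0886711  0.13166718] [0.0045932  0.76818773 0.64019192 0.00456368] [-3.24801637 -3.76847541 26.85165791] [-0.31886065  1.26177727  0.02760266] 0.45455108405965583
tool z [ 0.01289258 -0.00121363 -0.99991615]
```

View pics/w11.png

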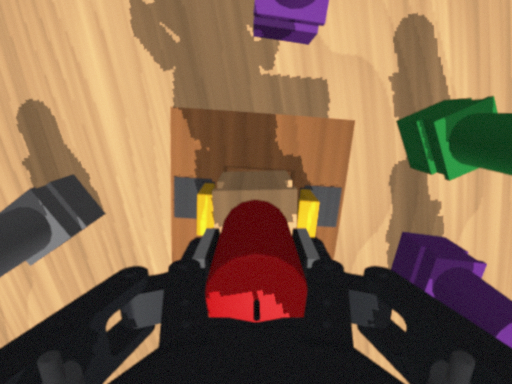

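View pics/s11.png

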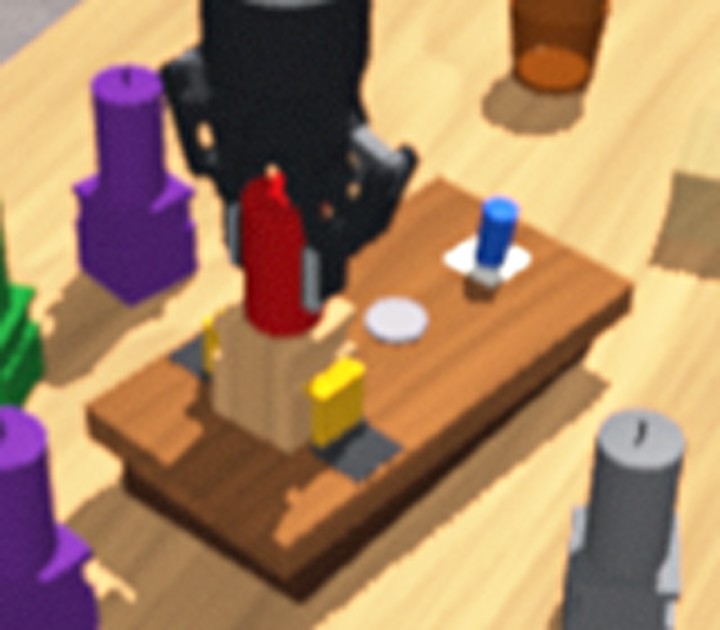

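```bash
python3 - <<'E'
import cv2,numpy as np
for a in ["8","11"]:
    im=cv2.imread(f"pics/w{a}.png")[150:270,155:365]
    cv2.imwrite(f"pics/z{a}.png",cv2.resize(im,None,fx=3.6,fy=3.6,interpolation=cv2.INTER_CUBIC))
E
```

```text
(no output)
```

View pics/z8.png

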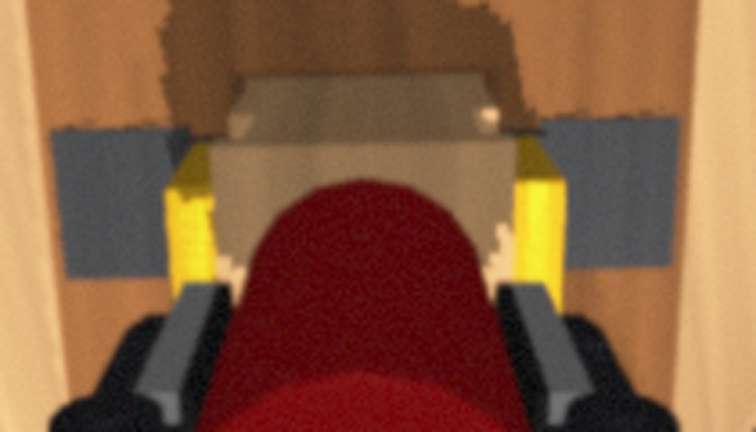

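View pics/z11.png

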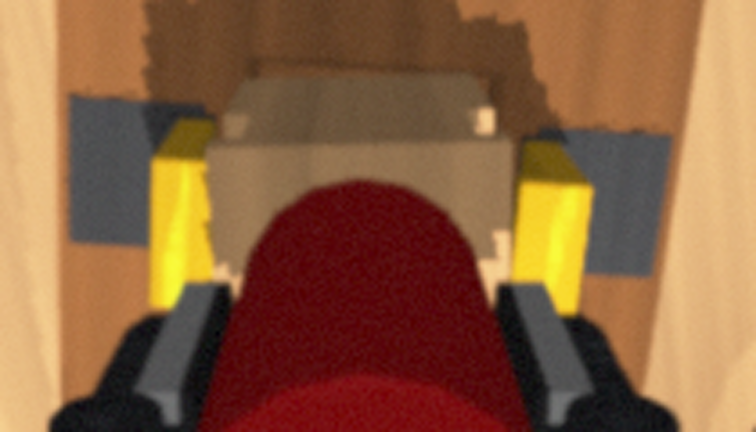

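```bash
python3 - <<'E'
from h import *
import pickle
f=pickle.load(open("w7.pkl","rb"))[1]
S={8:dict(tool_pos=np.array([0.58678638,0.08928096,0.12263903]),tool_rot=np.array([2.17886246e-04,7.68271577e-01,6.40123934e-01,2.93105412e-04])),
11:dict(tool_pos=np.array([0.59139853,0.0886711,0.13166718]),tool_rot=np.array([0.0045932,0.76818773,0.64019192,0.00456368]))}
uv=lambda p:(155+(p[0]+.5)/3.6-.5,150+(p[1]+.5)/3.6-.5)
P={8:dict(n=(167,190),f=(566,180),L=[(27,0),(66,400)],R=[(697,0),(674,420)]),11:dict(n=(152,158),f=(592,185),L=[(57,5),(62,400)],R=[(703,5),(644,430)])}
for k,s in S.items():
    p=P[k]; g=lambda q,z:onz(f,uv(q),z,s)[:2]
    n,fa=g(p["n"],.093),g(p["f"],.093)
    def d(l,q):
        a,b=[g(x,.054) for x in l]; t=(b-a)/np.linalg.norm(b-a); return t[0]*(q-a)[1]-t[1]*(q-a)[0],np.degrees(np.arctan2(*(-t)))
    print(k,n,fa,np.linalg.norm(n-fa),d(p["L"],n),d(p["R"],fa),d(p["L"],g(p["R"][0],.054)))
E
```

```text
8 [0.55463066 0.10916539] [0.62444227 0.09825686] 0.07065873944315594 (np.float64(0.03469292497965505), np.float64(9.765338599467864)) (np.float64(-0.03438590343930676), np.float64(8.494312351977001)) (np.float64(0.13913622637102555), np.float64(9.765338599467864))
11 [0.55623169 0.11274758] [0.63565768 0.0926295 ] 0.08193427330206035 (np.float64(0.028148014304944353), np.float64(14.211261173286086)) (np.float64(-0.030204814290126007), np.float64(13.29400010400137)) (np.float64(0.1397918244534823), np.float64(14.211261173286086))
```

>>> step_arm([
  [0,0,0.01,0,0,0,255],
  [0,0,0.018,0,0,0,255],
  [0,0,0.022,0,0,0,255],
  [0,0,0.022,0,0,0,255],
  [0,0,0.022,0,0,0,255],
])

```text
time: 15.5
tool_pos: [0.5858, 0.0893, 0.1323]
tool_rot: [-0.001, 0.768, 0.64, -0.001]
contact_force: [1.8, -1.4, -2.5]
gripper_width: 0.452
```

```bash
python3 look.py 12;  python3 - <<'E'
import cv2,numpy as np
for a in ["12"]:
    im=cv2.imread(f"pics/w{a}.png")[150:270,155:365]
    cv2.imwrite(f"pics/z{a}.png",cv2.resize(im,None,fx=3.6,fy=3.6,interpolation=cv2.INTER_CUBIC))
E
```

```text
[0.58575813 0.08934661 0.13225937] [-6.49695768e-04  7.68260497e-01  6.40136652e-01 -6.73629855e-04] [ 1.83156521 -1.35690054 -2.48528481] [-0.15622785 -0.37726102 -0.01274842] 0.4524025932893712
tool z [-1.86683456e-03  1.35840867e-04 -9.99998248e-01]
```

View pics/z12.png

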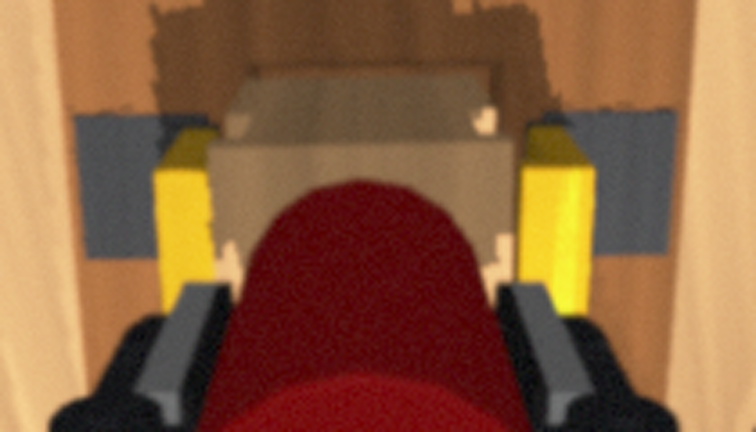

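View pics/s12.png

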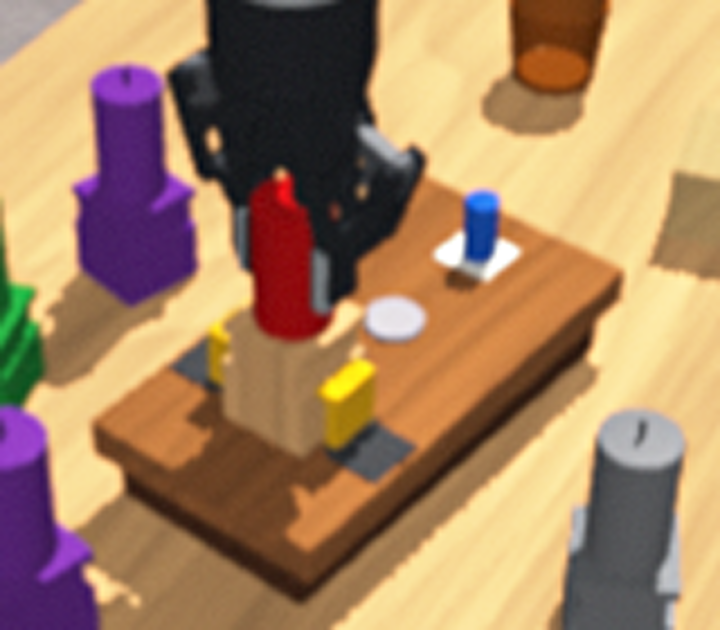

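```bash
python3 - <<'E'
from h import *
import pickle
f=pickle.load(open("w7.pkl","rb"))[1]
s=dict(tool_pos=np.array([0.58575813,0.08934661,0.13225937]),tool_rot=np.array([-6.49695768e-04,7.68260497e-01,6.40136652e-01,-6.73629855e-04]))
uv=lambda p:(155+(p[0]+.5)/3.6-.5,150+(p[1]+.5)/3.6-.5)
p=dict(n=(155,172),f=(595,168),L=[(53,5),(85,400)],R=[(697,5),(670,400)])
g=lambda q,z:onz(f,uv(q),z,s)[:2]
n,fa=g(p["n"],.093),g(p["f"],.093)
def d(l,q):
    a,b=[g(x,.054) for x in l]; t=(b-a)/np.linalg.norm(b-a); return t[0]*(q-a)[1]-t[1]*(q-a)[0],np.degrees(np.arctan2(*(-t)))
print(n,fa,np.linalg.norm(n-fa),d(p["L"],n),d(p["R"],fa),d(p["L"],g(p["R"][0],.054)))
print(g((210,143),.1137),g((512,143),.1137))
c=monitor.state(); print(c["tool_pos"],c["contact_force"])
E
```

```text
[0.54964871 0.11048613] [0.63038606 0.09654977] 0.08193132948472318 (np.float64(0.028677353404306088), np.float64(10.350993223740247)) (np.float64(-0.029784985000115352), np.float64(9.288594868107385)) (np.float64(0.13991669735809928), np.float64(10.350993223740247))
[0.56512995 0.11871175] [0.61375814 0.10984213]
[0.58575474 0.08938183 0.13232455] [ 1.79497992 -0.38326445 -3.01592112]
```

>>> step_arm([
  [0.004,-0.001,0.0,0,0,0,255],
  [0.004,-0.001,0.01,0,0,0,255],
  [0.004,-0.001,0.022,0,0,0,255],
  [0.004,-0.001,0.034,0,0,0,255],
])

```text
time: 16.0
tool_pos: [0.5884, 0.0889, 0.1512]
tool_rot: [-0.0, 0.768, 0.64, 0.0]
contact_force: [0.9, 1.0, -3.2]
gripper_width: 0.452
```

>>> step_arm([
  [0,0,0.015,0,0,0,255],
  [0,0,0.03,0,0,0,255],
  [0,0,0.045,0,0,0,255],
  [0,0,0.06,0,0,0,255],
  [0,0,0.075,0,0,0,255],
  [0,0,0.086,0,0,0,255],
  [0,0,0.086,0,0,0,255],
  [0,0,0.086,0,0,0,255],
  [0,0,0.086,0,0,0,255],
  [0,0,0.086,0,0,0,255],
])

```text
time: 17.0
tool_pos: [0.5882, 0.0888, 0.1929]
tool_rot: [-0.0, 0.768, 0.64, -0.0]
contact_force: [0.0, -0.8, -2.3]
gripper_width: 0.453
```

```bash
python3 look.py 13; python3 - <<'E'
from h import *
g=eyes.grab_frame("scene"); cv2.imwrite("pics/sc13.png",cv2.resize(g["pixels"][110:280,170:350,::-1],None,fx=3.5,fy=3.5,interpolation=cv2.INTER_CUBIC))
E
```

```text
[0.58815244 0.0887612  0.19293761] [-3.55426884e-04  7.68288346e-01  6.40103673e-01 -4.22872314e-04] [ 0.04880271 -0.75200721 -2.34545283] [ 0.02754628 -0.05118897  0.08904086] 0.4525296338774216
tool z [-1.10479585e-03  4.77642319e-06 -9.99999390e-01]
```

View pics/w13.png

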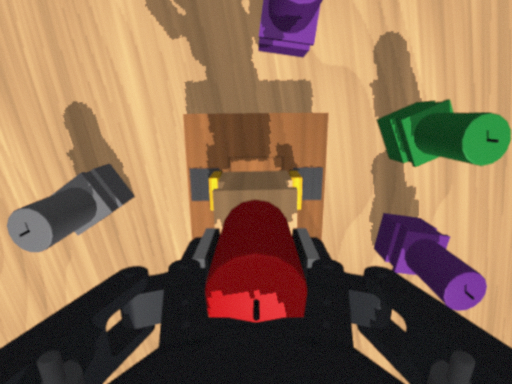

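View pics/s13.png

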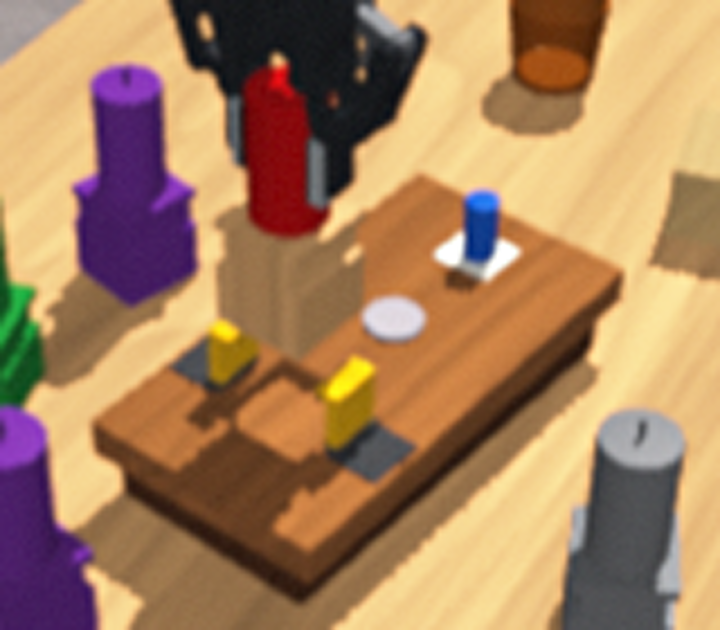

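View pics/sc13.png

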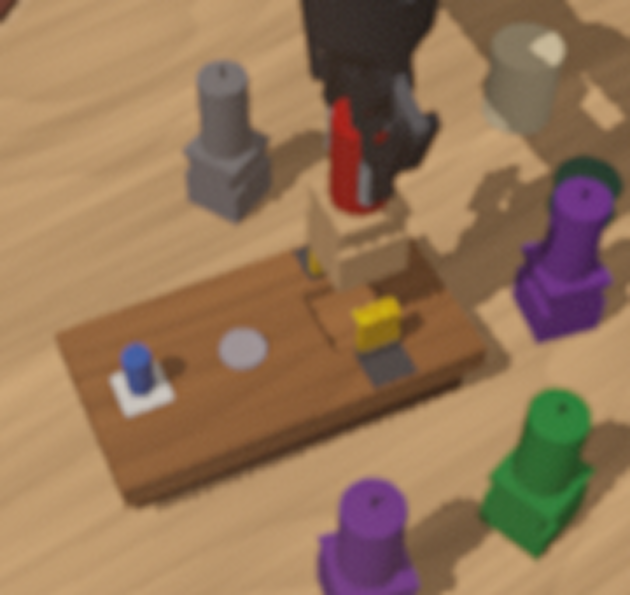

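```bash
python3 - <<'E'
from h import *
import pickle
fs=pickle.load(open("f0.pkl","rb")); f=fs["side"]
def z(p): q=proj(f,[p])[0]; return ((q-[180,130]+.5)*4.5-.5).round()
c=np.array([.588,.089]); ex=np.array([.983,-.181]); ey=np.array([.181,.983])
for h in (.104,.114,.124): print(h,z([*(c-.025*ex+.025*ey),h]))
print("pin",z([.5585,-.0683,.092]),z([.5585,-.0683,.054]))
st=monitor.state(); print(st["time"],st["tool_pos"],np.abs(st["joint_vel"]).max(),st["contact_force"],st["gripper_width"])
E
```

```text
0.104 [296. 376.]
0.114 [296. 360.]
0.124 [296. 344.]
pin [484. 196.] [480. 252.]
17.15 [0.58832618 0.08875735 0.19326301] 0.003570494026736472 [-0.64318603 -0.74053102 -1.65360019] 0.4554224680341787
```

```bash
python3 -c "
from plant import manip; print(manip.job_done())"
```

```text
the job is handed in; nothing more can be done
None
```

The job is handed in at about 17 s of the 54 s: the pin is home in the board and the red candle is held upright just above its clips. The hand-in gave no verdict, so these are my own checks.

- **Pin:** I moved it from its rest into the board hole. It slid in freely until the head came to rest on the board (about 5 N). In the last side picture the head sits where a fully home pin should be.
- **Rocking:** I leaned the candle about 0.22 rad towards the near clip and then the far one. From the wrist picture the clips are pushed back about 6 mm (near) and 5 mm (far), good to about 1 mm. The fingers were never near the clips.
- **Lift:** The candle is over its seat and vertical. Its foot is about 70 mm above the seat floor, roughly 21 mm above the clip tops. The wrist force of about 2 N downward is the candle's weight alone, and the arm is still.

**What did not go smoothly:**
- Coming back upright after the second lean, the block caught on the seat rim with about 27 N, and the board turned about 4.6° within the pin's play, tilting the pin. Easing the candle up about 1 cm freed it and the board turned back.
- I could not measure how far the pin tip was from the hole centre during that moment, which step 2 limits to 8 mm.

I did not go near the cream candle, the glass or the spool, and saw no sign that they moved. I did not measure their final positions.

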